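# Vent the air-duster tank and take off its cap of unknown thread hand

## Task

Make the desk air duster's tank ready for service: first let off its pressure by pushing the sprung relief plunger all the way down and holding it there for a moment, then unscrew the winged filler cap, turning it at least most of a quarter turn before lifting and without wrenching it. Nobody remembers which way this cap unscrews, so you will have to try both ways to find the one that turns freely. Finish still holding the cap upright in the gripper, still and touching nothing else, a good 10 cm above where it sat; leave the glue stick, memory stick and stapler where they are.

Things in the scene. Friction and masses are not known exactly. Their poses are not given: they have to be found in the camera images.
- tank: The duster's air tank: low grey plastic housing fixed to the desk, 120 mm in its x, 200 mm in its y, top 55 mm above the desk. Origin: centre of its underside; z up, y along the long side. Its front (-x) carries a round blank gauge and a brass hose tail 26 mm long. On top stand the capped neck (at y = +50 mm) and the plunger's turret (at y = -50 mm, 48 mm across, 75 mm above the desk).
- neck (a point): Centre of the rim of the black round neck (48 mm across), 85 mm above the desk, on the cap's turning axis; axes as the tank's. Turning the cap the free way takes under 0.3 N m; against a stop the torque rises steeply.
- plunger_top (a point): Centre of the top face of the relief plunger, a grey round button 24 mm across; at rest this top is 91 mm above the desk. It moves straight down when pressed.
- plunger (a joint): Stroke of the relief plunger in m: 0 at rest (up), 0.010 fully down. A spring returns it: 2.4 N to start it, about 8.4 N at the bottom; a firm end stop ends the stroke.
- cap: The loose black filler cap, about 60 g; origin on its axis at the disc's underside, z up. Quick thread of a quarter turn: turns freely about 95 degrees one way to an end stop; the other way a hard stop comes within 6 degrees. Which way (seen from above) is free changes from start to start and cannot be seen. At 70 to 95 degrees from closed it lifts straight out; below 57 it is held down with 1.5 mm play.
- cap_grip (a point): Centre of the cap's grip wing, 107 mm above the desk when closed (axes: the cap's). The wing is 46 mm long along the cap's y, 14 mm thick along its x, from 93 to 120 mm above the desk, and stands on a ribbed disc 51 mm across, 85 to 93 mm above the desk. Closed, it lies along the tank's y within 2 degrees. A stem with a cross-bar reaches 19 mm down into the neck.
- glue_stick_mid (a point): Centre of the glue stick, 24 mm across and 92 mm high, standing upright just behind the tank; loose, to be left alone.
- usb_stick_mid (a point): Centre of the small black memory stick (18 x 48 x 8 mm) lying in front of the tank; loose, to be left alone.
- stapler_mid (a point): Centre of the stapler (130 x 34 x 48 mm) standing at the right of the tank; loose, to be left alone.
Things that resemble listed ones, but are neither listed nor needed, are in the scene too. Of the things that look like the cap, the largest one is meant.

How it is judged:
On the way, in this order (a step that is already met when the one before it is completed fails the run):
1. the relief plunger is pushed fully down (over 8.5 of 10 mm) for a moment (value of joint plunger above 0.0085 m), for 0.15 s.
2. the cap, still on the neck, has been turned at least 57 degrees out of its closed position (angle between the y axis of cap_grip and the y axis of tank, either way round above 1 rad and z of cap_grip in the frame of neck below 0.042 m and horizontal distance between cap_grip and neck below 0.01 m), for 0.1 s.
3. the cap is off: over 50 mm above its seat (z of cap_grip in the frame of neck above 0.072 m), for 0.2 s.
At the end, for the whole second after the job is handed in: The program ends with the cap held in the fingers, upright within 17 degrees, at least 70 mm above its closed height off the tank and still; the plunger is up again; glue stick, memory stick and stapler are within 30 mm of where they stood (z of cap_grip in the frame of neck above 0.092 m and linear speed of cap below 0.03 m/s and angle between cap_grip's own z axis and vertical below 0.3 rad and contact force between the fingers and cap above 2 N and contact force between tank and cap below 0.05 N and velocity of joint plunger below 0.01 m/s and value of joint plunger below 0.002 m and distance of each of glue_stick_mid, usb_stick_mid, stapler_mid from where it was at the start of the episode below 0.03 m); the arm keeps its last pose, push and grip.
It fails at once if the cap is wrenched or torn against the neck (over 80 N between cap and tank) (contact force between tank and cap above 80 N).
It fails at once if glue stick, memory stick or stapler is pushed over 30 mm or the glue stick is tipped over (distance of any of glue_stick_mid, usb_stick_mid, stapler_mid from where it was at the start of the episode above 0.03 m or angle between glue_stick_mid's own z axis and vertical above 0.5 rad).
It also fails if it takes over 59 s, if anything falls off the work surface, if the arm or the gripper's body presses on something with over 40 N, if the wrist force passes 120 N, or if a joint passes its speed limit or range.

## Robot

A 7-joint arm with a two-finger parallel gripper is mounted at the origin on the work surface; the furniture and walls round the work are solid. World frame = base frame: x ahead of the robot, y to its left, z up, the work surface at z = 0. Lengths are in m, angles in rad, forces in N, time in s.
With the tool pointing down it reaches from about 0.4 to 0.85 m from the base axis. Payload 10.4 kg.
Tool frame: the origin (TCP) lies midway between the tips of the shut fingers; the grasp point (between the pads) lies 19 mm behind it; z points along the fingers, x is the direction in which the jaws open and shut, and the axes are right-handed (so a half turn about z gives the same grasp; the last joint's range is limited). The gripper opens to 85 mm and grips with 20 to 120 N. Pads are 22 mm wide; open, the fingers measure 114 mm over their backs; the gripper's body (76 mm by 85 mm) begins 54 mm behind the grasp point. The pads swing forward as they close: fully open they stand 13 mm farther back than shut.
Start: joints at [1.129, 0.332, -0.065, 1.46, 0.022, 1.35, -0.088], TCP at [0.254, -0.571, 0.231] pointing down, gripper open.
Joint ranges: [-2.6, 2.6], [-0.5, 2.12], [-1.47, 1.34], [0.16, 2.42], [-1.27, 4.41], [0.06, 2.06], [-2.6, 2.6]. Speed limits (rad/s): [2.22, 2.22, 2.79, 2.79, 3.14, 3.14, 3.14].

## Interface

Orientations are given as a unit quaternion [x, y, z, w].
In Python, from workcell import manip, cams gives the robot as it stands.
- The arm moves only by the tool move_arm, never from a script. Its argument "moves" is a list of rows, each a list of 7 numbers: the turn, a rotation vector about the tool's x, y, z in degrees, then the shift along the tool's x, y, z in m, then the finger opening in m, from 0 to 0.0854. A call has 1 to 10 rows; each row is the pose to reach, as a shift and turn from the pose commanded when the call began, along the tool's axes at that moment; what a row does not reach only later rows make up. A row lasts 1/10 s, in which the tool goes at most 50 mm and 8.59 degrees, less where a joint would pass 70% of its speed; a pose out of reach is approached as far as the arm can. A call with a gripper value outside its range is refused whole. The fingers move at their own pace and stop on an object; "grip_force" is the grip in N (left out, the last holds). Time passes only in rows, so rows that repeat a pose let the fingers close. It gives the time, the measured TCP pose, the force and the opening at its end, in the units of the state.
- manip.get_obs(): the state, without advancing time (a new reading comes with each control period).
- cams.camera(name): name is "scene" or "side" or "wrist"; returns the picture (420x560x3 uint8, red, green, blue); there is no depth.
- cams.camera_params(name): a dict with "fx", "fy", "cx", "cy" (pixels), "xyz" and "rotation" of the camera in the world. Camera axes: x right, y up, looking along -z (the intrinsics and any distortion apply to the point x, -y, -z); pixel columns grow to the right and rows downward; lengths in m; the calibration is good to about 2 mm. A picture is of the moment at which its call begins: read the wrist's pose just before it. camera_params takes no time and is no camera call; for the wrist camera it gives the pose at the moment of the call.
- manip.hand_in(): hands the job in, once; it reports no verdict.
The state is a dict: "clock": time; "joint_pos": joint angles; "joint_velocities": joint speeds; "tau": joint torques, N m; "position": TCP position; "ee_rot": TCP orientation; "ft_force": force on the tool from outside, world axes, zero at the start; "torque": the same for the moment, N m; "grip_width": opening from 0.0 (shut) to 1.0 (fully open).
Only numpy, scipy, OpenCV 4.12 (cv2) and the standard library are available. Lean on these libraries where they do the work, as an engineer would, in place of code of your own. Each camera call takes 0.05 s, during which the arm holds its last target. There are 200 camera calls.

## Working session

There is one attempt and no reset: what is moved stays moved. The work goes in short steps, Python scripts to look and compute and a tool call to move; the robot and the scene stay as the last step left them, time stands still between calls to the robot, and variables do not carry over. Pictures are saved under pics/ and viewed, about 8 in all and at most 12, crops included, and the job is handed in when it is done.

Besides the shell and the picture viewer there is one more tool, called in YAML: its name, and indented under it one key for each argument. move_arm: Moves the arm, as the interface text tells. Its arguments: {"type":"object","properties":{"moves":{"type":"array","items":{"type":"array","items":{"type":"number"}}},"grip_force":{"type":"number"}},"required":["moves"]}

```bash
mkdir -p pics; ls; python3 - <<'E'
from workcell import manip, cams
import cv2, numpy as np
o=manip.get_obs();print({k:np.round(v,4).tolist() for k,v in o.items()})
a=[]
for n in ("scene","side"):
    p=cams.camera_params(n);print(n,p)
    im=cams.camera(n)[:,:,::-1];cv2.imwrite(f"pics/{n}0.png",im)
p=cams.camera_params("wrist");print(p);cv2.imwrite("pics/wrist0.png",cams.camera("wrist")[:,:,::-1])
E
```

```text
pics
{'clock': 0.0, 'joint_pos': [1.1294, 0.3329, -0.0647, 1.461, 0.0216, 1.3499, -0.0885], 'joint_velocities': [-0.0015, 0.0016, -0.001, -0.0008, 0.0016, -0.0015, -0.0005], 'tau': [0.0003, -62.5441, 0.0493, -39.1601, 0.0162, 0.01, 0.0], 'position': [0.254, -0.5706, 0.2305], 'ee_rot': [0.8387, -0.5447, -0.0006, -0.0004], 'ft_force': [-0.987, 0.1307, 0.8823], 'torque': [-0.0097, 0.0118, 0.0063], 'grip_width': 1.0006}
scene {'fx': 519.713520880148, 'fy': 519.713520880148, 'cx': 276.06207178854305, 'cy': 198.75468800720324, 'xyz': array([-0.0386631 ,  0.17742622,  0.7365575 ]), 'rotation': array([-0.18757127,  0.35665714,  0.79927072, -0.44584641])}
side {'fx': 403.0048596813976, 'fy': 403.0048596813976, 'cx': 277.8234740814797, 'cy': 210.66512362030764, 'xyz': array([ 0.36997636, -0.83267869,  0.62129525]), 'rotation': array([ 0.42209519, -0.05338098, -0.13492913,  0.89486326])}
{'fx': 366.940671572917, 'fy': 366.940671572917, 'cx': 280.2638214608825, 'cy': 204.52045838541196, 'xyz': array([ 0.31976923, -0.54176013,  0.37307325]), 'rotation': array([-0.11810143,  0.07703476, -0.5391485 ,  0.83032318])}
```

View pics/scene0.png

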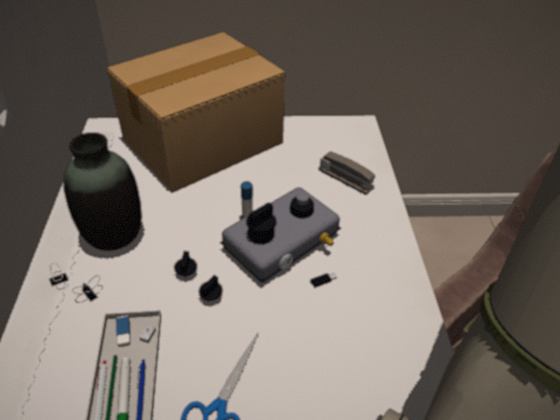

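View pics/side0.png

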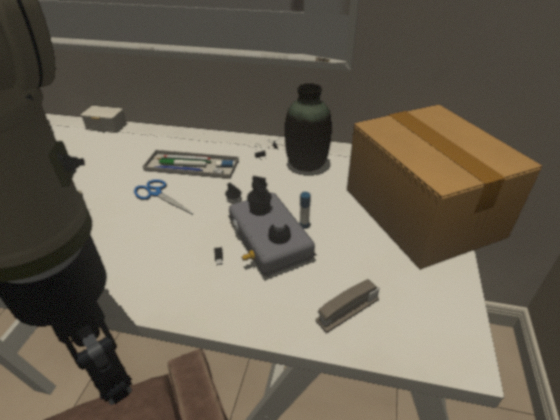

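Scene view: tank around (282,232), the capped neck at (262,222), the plunger turret at (302,204), glue stick (247,198), stapler (347,170) and memory stick (323,280). The three cap-like things are at (262,222), (186,264) and (211,289). The first stands on the tank's neck and is the largest, so it's the one meant. I'll confirm that in an enlarged crop.

```bash
cat > h.py <<'E'
import numpy as np, cv2
from scipy.spatial.transform import Rotation as R
def ray(p,uv):
    d=np.array([(uv[0]-p['cx'])/p['fx'],-(uv[1]-p['cy'])/p['fy'],-1.])
    return np.array(p['xyz']),R.from_quat(p['rotation']).apply(d)
def plane(p,uv,z):
    o,d=ray(p,uv);return o+d*(z-o[2])/d[2]
def proj(p,X):
    c=R.from_quat(p['rotation']).inv().apply(np.array(X)-p['xyz'])
    return np.array([p['cx']+p['fx']*c[0]/-c[2],p['cy']-p['fy']*c[1]/-c[2]])
E
python3 - <<'E'
import cv2,numpy as np
g=lambda a:(255*(a/255.)**0.55).astype('uint8')
a=cv2.imread('pics/scene0.png')[170:310,160:380];b=cv2.imread('pics/side0.png')[165:290,180:340]
a=cv2.resize(g(a),(660,420)[0:2],interpolation=cv2.INTER_CUBIC)
cv2.imwrite('pics/c1.png',a)
b=cv2.resize(g(b),(768,600),interpolation=cv2.INTER_CUBIC);cv2.imwrite('pics/c2.png',b)
from workcell import cams
from h import *
p=cams.camera_params('scene');q=cams.camera_params('side')
for n,uv,z,st in (("neck",(262,236),.089,(260,205)),("plung",(302,196),.091,(279,228))):
    print(n,plane(p,uv,z),plane(q,st,z))
E
```

```text
neck [ 0.48642967 -0.13812931  0.089     ] [ 0.51431567 -0.18488754  0.089     ]
plung [ 0.53368601 -0.2529722   0.091     ] [ 0.53099983 -0.26846065  0.091     ]
```

View pics/c1.png

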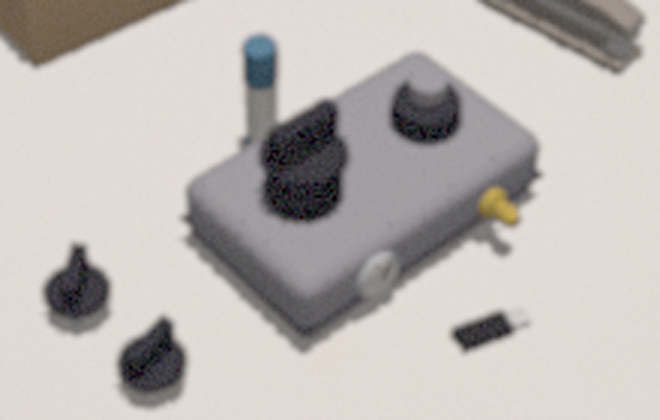

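View pics/c2.png

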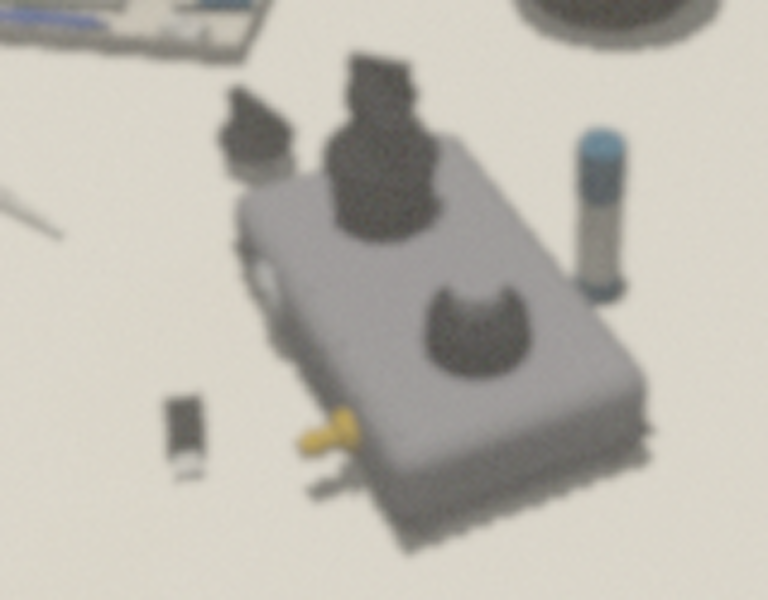

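```bash
python3 - <<'E'
from workcell import cams
from h import *
p=cams.camera_params('scene');q=cams.camera_params('side')
s=lambda u,v:(160+u/3,170+v/3)
t=lambda u,v:(180+u/4.8,165+v/4.8)
for n,a,b,z in (("wingtop",(303,125),(380,64),.12),("plung",(430,82),(476,288),.091),("disc",(305,160),(382,158),.089),("turretbase",(426,118),(477,335),.065)):
    print(n,plane(p,s(*a),z).round(3),plane(q,t(*b),z).round(3))
# tank top edges/corners
for n,uv in (("L",(192,188)),("back",(417,55)),("right",(536,140)),("front",(305,296))): print(n,plane(p,s(*uv),.053).round(3))
E
```

```text
wingtop [ 0.511 -0.151  0.12 ] [ 0.528 -0.133  0.12 ]
plung [ 0.529 -0.253  0.091] [ 0.534 -0.26   0.091]
disc [ 0.513 -0.153  0.089] [ 0.52  -0.161  0.089]
turretbase [ 0.526 -0.249  0.065] [ 0.534 -0.261  0.065]
L [ 0.558 -0.101  0.053]
back [ 0.589 -0.286  0.053]
right [ 0.484 -0.305  0.053]
front [ 0.451 -0.116  0.053]
```

move_arm:
  moves:
    - [0,0,-76,-0.179,-0.381,0.02,0]
    - [0,0,-76,-0.179,-0.381,0.02,0]
    - [0,0,-76,-0.179,-0.381,0.02,0]
    - [0,0,-76,-0.179,-0.381,0.02,0]
    - [0,0,-76,-0.179,-0.381,0.02,0]
    - [0,0,-76,-0.179,-0.381,0.02,0]
    - [0,0,-76,-0.179,-0.381,0.02,0]
    - [0,0,-76,-0.179,-0.381,0.02,0]
    - [0,0,-76,-0.179,-0.381,0.02,0]
    - [0,0,-76,-0.179,-0.381,0.02,0]
  grip_force: 30

```text
clock: 1.15
position: [0.5316, -0.2482, 0.2109]
ee_rot: [0.996, 0.092, 0.0, -0.001]
ft_force: [-0.7, 0.6, 0.1]
grip_width: -0.0
```

```bash
python3 - <<'E'
from workcell import manip, cams
from h import *
import json
o=manip.get_obs();print(o['position'],o['ee_rot'],o['joint_pos'])
p=cams.camera_params('wrist');im=cams.camera('wrist')[:,:,::-1]
json.dump({k:np.array(v).tolist() for k,v in p.items()},open('w1.json','w'));cv2.imwrite('pics/w1raw.png',im)
g=(255*(im/255.)**0.55).astype('uint8')
for X in ((.512,-.153,.12),(.529,-.253,.091),(*o['position'],)): print(proj(p,X))
cv2.imwrite('pics/w1.png',cv2.resize(g,(800,600),interpolation=cv2.INTER_CUBIC))
E
```

```text
[ 0.5315675  -0.24822207  0.21090691] [ 9.95745055e-01  9.21451166e-02  2.84193313e-04 -9.91298340e-04] [ 0.74577329  0.29710744 -0.46753416  1.5749817   0.13514347  1.30239232
  0.44450144]
[275.60124182  51.71492904]
[274.29756112 203.20259237]
[278.14899842 270.83763038]
```

View pics/w1.png

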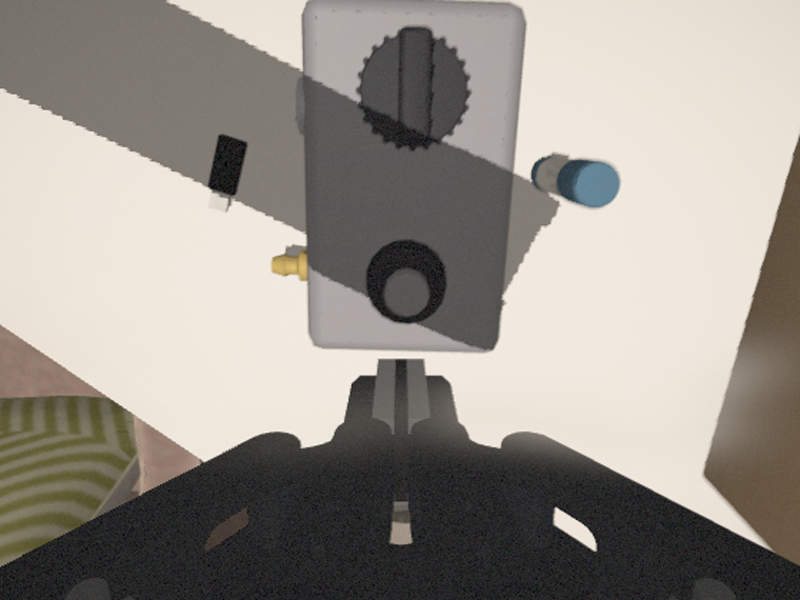

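```bash
python3 - <<'E'
from h import *
import json
p=json.load(open('w1.json'))
s=lambda u,v:(u*.7,v*.7)
for n,uv,z in (("wing top far",(415,27),.12),("disc c",(414,90),.093),("disc top",(414,30),.093),("plunger",(407,292),.091),("turret",(406,281),.075),("tl",(304,5),.05),("bl",(311,343),.05),("tr",(524,10),.05),("br",(497,348),.05),("wingL",(401,80),.12),("wingR",(433,80),.12),("wingL2",(401,40),.12),("wL3",(401,110),.12)):
    print(n,plane(p,s(*uv),z).round(4))
E
```

```text
wing top far [ 0.5173 -0.1341  0.12  ]
disc c [ 0.5217 -0.1552  0.093 ]
disc top [ 0.5168 -0.1302  0.093 ]
plunger [ 0.5369 -0.2525  0.091 ]
turret [ 0.5363 -0.2509  0.075 ]
tl [ 0.4579 -0.1212  0.05  ]
bl [ 0.4873 -0.3073  0.05  ]
tr [ 0.571  -0.1024  0.05  ]
br [ 0.6015 -0.2894  0.05  ]
wingL [ 0.5154 -0.1548  0.12  ]
wingR [ 0.5285 -0.1523  0.12  ]
wingL2 [ 0.5126 -0.1399  0.12  ]
wL3 [ 0.5176 -0.1663  0.12  ]
```

move_arm:
  moves:
    - [0,0,1.5,0.0036,0.0052,0.05,0]
    - [0,0,1.5,0.0036,0.0052,0.1,0]
    - [0,0,1.5,0.0036,0.0052,0.114,0]
    - [0,0,1.5,0.0036,0.0052,0.118,0]
    - [0,0,1.5,0.0036,0.0052,0.122,0]
    - [0,0,1.5,0.0036,0.0052,0.126,0]
    - [0,0,1.5,0.0036,0.0052,0.129,0]
    - [0,0,1.5,0.0036,0.0052,0.13,0]
    - [0,0,1.5,0.0036,0.0052,0.13,0]

```text
clock: 2.1
position: [0.5351, -0.258, 0.0833]
ee_rot: [0.997, 0.074, 0.001, 0.001]
ft_force: [-1.4, -1.2, 7.7]
grip_width: 0.0
```

```bash
python3 - <<'E'
from workcell import manip
o=manip.get_obs();print(o['position'],o['ft_force'],o['torque'])
E
```

```text
[ 0.53506674 -0.25800084  0.08331362] [-1.36670482 -1.19995353  7.65793024] [-0.24462722  0.3643007  -0.05904214]
```

move_arm:
  moves:
    - [0,0,0,0,0,0.003,0]
    - [0,0,0,0,0,0.005,0]
    - [0,0,0,0,0,0.007,0]
    - [0,0,0,0,0,0.008,0]
    - [0,0,0,0,0,0.008,0]
    - [0,0,0,0,0,0.008,0]

```text
clock: 2.7
position: [0.5355, -0.2582, 0.0805]
ee_rot: [0.997, 0.074, 0.002, 0.002]
ft_force: [-22.2, 6.1, 54.5]
grip_width: 0.003
```

move_arm:
  moves:
    - [0,0,0,0,0,-0.008,0]
    - [0,0,0,0,0,-0.02,0.0]
    - [0,0,0,0,0,-0.07,0.02]
    - [0,0,0,0,0,-0.12,0.05]
    - [0,0,0,0,-0.05,-0.1275,0.06]
    - [0,0,0,0,-0.06,-0.1275,0.06]
    - [0,0,0,0,-0.06,-0.1275,0.06]
    - [0,0,0,0,-0.06,-0.1275,0.06]
    - [0,0,0,0,-0.06,-0.1275,0.06]

```text
clock: 3.6
position: [0.5247, -0.1989, 0.2003]
ee_rot: [0.997, 0.073, -0.0, -0.0]
ft_force: [0.6, -0.8, -0.3]
grip_width: 0.703
```

```bash
python3 - <<'E'
from workcell import manip, cams
from h import *
import json
o=manip.get_obs();print(o['position'],o['ee_rot'],o['joint_pos'],o['ft_force'],2*np.degrees(np.arctan2(o['ee_rot'][1],o['ee_rot'][0])))
p=cams.camera_params('wrist');im=cams.camera('wrist')[:,:,::-1]
json.dump({k:np.array(v).tolist() for k,v in p.items()},open('w2.json','w'));cv2.imwrite('pics/w2raw.png',im)
g=(255*(im/255.)**0.45).astype('uint8')
cv2.imwrite('pics/w2.png',cv2.resize(g,(800,600),interpolation=cv2.INTER_CUBIC))
E
```

```text
[ 0.52471743 -0.19890293  0.20031996] [ 9.97310214e-01  7.32951954e-02 -3.88926857e-04 -1.95250132e-05] [ 0.70345366  0.25094001 -0.49212729  1.65451163  0.12343962  1.26783036
  0.33409315] [ 0.56356851 -0.77769829 -0.27121717] 8.40654975956142
```

View pics/w2.png

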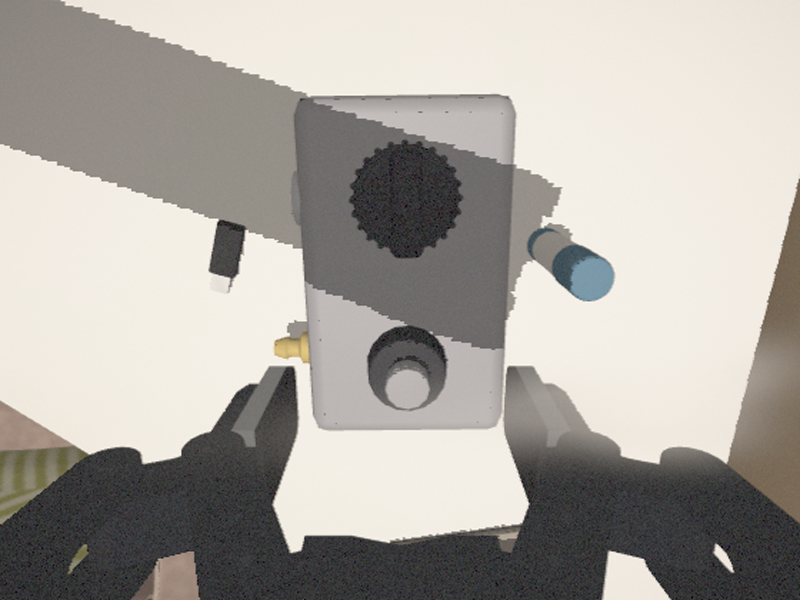

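The view shows the plunger is up again, with its top at (407,387). The disc spans x 350–463 and y 141–252, with the wing upright in the image at x≈405.

```bash
python3 - <<'E'
from h import *
import json
p=json.load(open('w2.json'))
s=lambda u,v:(u*.7,v*.7)
for n,uv,z in (("disc c",(406.5,197),.093),("disc top",(406,141),.093),("plunger",(408,387),.091),("tl",(296,100),.05),("bl",(314,427),.05),("tr",(515,100),.05),("br",(500,427),.05)):
    print(n,plane(p,s(*uv),z).round(4))
im=cv2.imread('pics/w2raw.png')[95:182,240:330].astype(float)
g=np.clip(255*(cv2.GaussianBlur(im,(0,0),1)/70.),0,255).astype('uint8')
cv2.imwrite('pics/w2c.png',cv2.resize(g,(620,600),interpolation=cv2.INTER_CUBIC))
E
```

```text
disc c [ 0.5219 -0.1539  0.093 ]
disc top [ 0.5179 -0.1288  0.093 ]
plunger [ 0.5376 -0.2521  0.091 ]
tl [ 0.458  -0.1169  0.05  ]
bl [ 0.4869 -0.3083  0.05  ]
tr [ 0.5719 -0.1     0.05  ]
br [ 0.6026 -0.2911  0.05  ]
```

View pics/w2c.png

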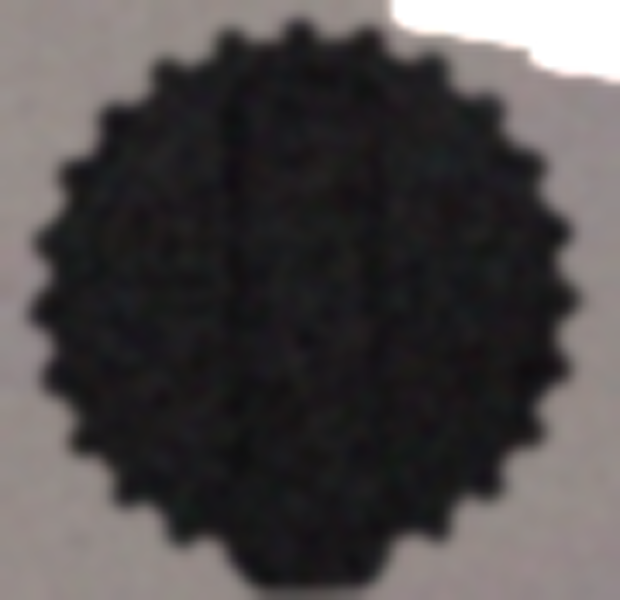

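move_arm:
  moves:
    - [0,0,-0.5,0.0039,-0.045,0,0.06]
    - [0,0,-0.5,0.0039,-0.045,0.04,0.06]
    - [0,0,-0.5,0.0039,-0.045,0.075,0.06]
    - [0,0,-0.5,0.0039,-0.045,0.09,0.05]
    - [0,0,-0.5,0.0039,-0.045,0.098,0.04]
    - [0,0,-0.5,0.0039,-0.045,0.102,0.03]
    - [0,0,-0.5,0.0039,-0.045,0.102,0.025]
    - [0,0,-0.5,0.0039,-0.045,0.102,0.025]

```text
clock: 4.45
position: [0.5231, -0.1529, 0.1]
ee_rot: [0.997, 0.078, 0.001, 0.0]
ft_force: [0.4, 0.4, -0.2]
grip_width: 0.298
```

move_arm:
  moves:
    - [0,0,0,-0.001,0.0008,0.002,0.02]
    - [0,0,0,-0.001,0.0008,0.002,0.015]
    - [0,0,0,-0.001,0.0008,0.002,0.008]
    - [0,0,0,-0.001,0.0008,0.002,0.0]
    - [0,0,0,-0.001,0.0008,0.002,0.0]
    - [0,0,0,-0.001,0.0008,0.002,0.0]
  grip_force: 40

```text
clock: 5.05
position: [0.5214, -0.1538, 0.0972]
ee_rot: [0.997, 0.078, -0.0, 0.0]
ft_force: [-4.0, -0.6, 5.9]
grip_width: 0.155
```

```bash
python3 - <<'E'
from workcell import manip
o=manip.get_obs();print(o['position'],o['ft_force'],o['torque'],o['grip_width'],o['joint_pos'])
E
```

```text
[ 0.52136654 -0.15384727  0.09722403] [-3.98151098 -0.57620732  5.93102674] [-0.20706978  0.78245393 -0.02611562] 0.15490539266798606 [ 0.64300369  0.31744911 -0.5097504   1.81108701  0.17633432  1.05781055
  0.22431131]
```

move_arm:
  moves:
    - [0,0,0,0.0005,0,-0.001,0]
    - [0,0,3,0.0005,0,-0.001,0]
    - [0,0,6,0.0005,0,-0.001,0]
    - [0,0,8,0.0005,0,-0.001,0]
    - [0,0,9,0.0005,0,-0.001,0]
    - [0,0,9,0.0005,0,-0.001,0]

```text
clock: 5.65
position: [0.522, -0.1533, 0.0977]
ee_rot: [1.0, 0.0, 0.0, -0.0]
ft_force: [0.1, 0.7, -0.2]
grip_width: 0.152
```

```bash
cat > st.py <<'E'
from workcell import manip
import numpy as np
o=manip.get_obs();print(o['clock'],o['position'].round(4),o['ft_force'].round(2),o['torque'].round(3),round(float(o['grip_width']),3),'yaw',2*np.degrees(np.arctan2(o['ee_rot'][1],o['ee_rot'][0])),'j7',o['joint_pos'][6],np.round(o['tau'],2)[6])
E
python3 st.py
```

```text
5.65 [ 0.522  -0.1533  0.0977] [ 0.06  0.74 -0.16] [ 0.017 -0.005  0.01 ] 0.152 yaw 0.012836509387044056 j7 0.0741082760695039 -0.36
```

Clockwise turned 9° with almost no torque, so that looks like the free way. I'll carry on while watching the torque.

move_arm:
  moves:
    - [0,0,6,0,0,0,0]
    - [0,0,12,0,0,0,0]
    - [0,0,18,0,0,0,0]
    - [0,0,24,0,0,0,0]
    - [0,0,24,0,0,0,0]

```text
clock: 6.15
position: [0.522, -0.1534, 0.0978]
ee_rot: [0.978, -0.208, 0.0, 0.0]
ft_force: [0.2, 0.4, -0.9]
grip_width: 0.156
```

```bash
python3 st.py
```

```text
6.15 [ 0.522  -0.1534  0.0978] [ 0.21  0.36 -0.92] [-0.009  0.025  0.001] 0.156 yaw -24.045378841563597 j7 -0.3283104046617754 -1.9
```

move_arm:
  moves:
    - [0,0,7,0,0,0,0]
    - [0,0,14,0,0,0,0]
    - [0,0,21,0,0,0,0]
    - [0,0,28,0,0,0,0]
    - [0,0,35,0,0,0,0]
    - [0,0,42,0,0,0,0]
    - [0,0,48,0,0,0,0]
    - [0,0,51,0,0,0,0]
    - [0,0,51,0,0,0,0]
    - [0,0,51,0,0,0,0]

```text
clock: 7.15
position: [0.5219, -0.1534, 0.0978]
ee_rot: [0.795, -0.607, 0.0, 0.0]
ft_force: [0.5, -0.4, -0.3]
grip_width: 0.157
```

```bash
python3 st.py; python3 - <<'E'
from workcell import cams
import cv2
im=cams.camera('scene')[150:300,170:390,::-1]
cv2.imwrite('pics/s3.png',cv2.resize((255*(im/255.)**0.55).astype('uint8'),(800,545),interpolation=cv2.INTER_CUBIC))
E
```

```text
7.15 [ 0.5219 -0.1534  0.0978] [ 0.51 -0.37 -0.34] [-0.048  0.03  -0.047] 0.157 yaw -74.77603577448917 j7 -1.1801150808918246 -0.11
```

View pics/s3.png

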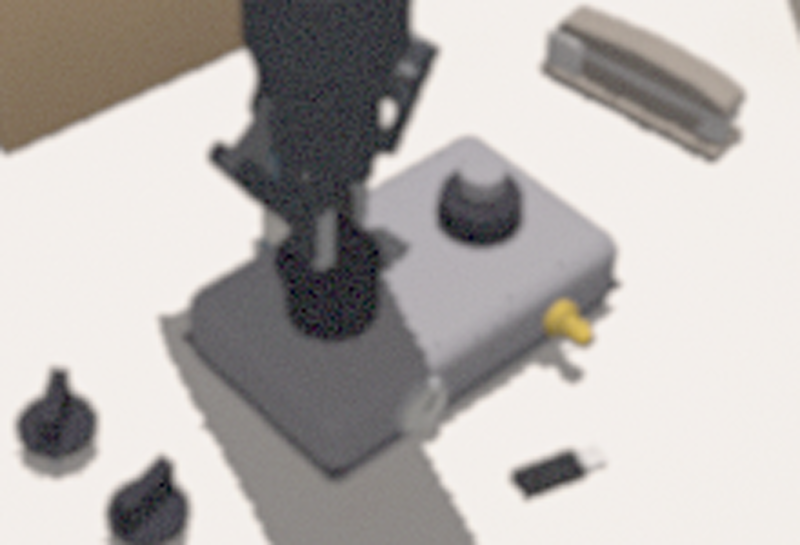

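The fingers hold the wing at (325,240), turned about 83°, with the plunger up at (482,180) and nothing else disturbed. Next is a slow lift.

move_arm:
  moves:
    - [0,0,0,0,0,-0.002,0]
    - [0,0,0,0,0,-0.004,0]
    - [0,0,0,0,0,-0.006,0]
    - [0,0,0,0,0,-0.006,0]

```text
clock: 7.6
position: [0.5221, -0.1536, 0.1043]
ee_rot: [0.793, -0.609, 0.0, -0.0]
ft_force: [-0.2, 0.1, -0.3]
grip_width: 0.158
```

```bash
python3 st.py
```

```text
7.6 [ 0.5221 -0.1536  0.1043] [-0.19  0.11 -0.27] [-0.038 -0.041  0.014] 0.158 yaw -74.98845863901757 j7 -1.1813474471333814 0.03
```

It comes up freely, so I'll lift it to 12 cm above the seat and let it settle.

move_arm:
  moves:
    - [0,0,0,0,0,-0.01,0]
    - [0,0,0,0,0,-0.025,0]
    - [0,0,0,0,0,-0.045,0]
    - [0,0,0,0,0,-0.07,0]
    - [0,0,0,0,0,-0.095,0]
    - [0,0,0,0,0,-0.11,0]
    - [0,0,0,0,0,-0.115,0]
    - [0,0,0,0,0,-0.115,0]
    - [0,0,0,0,0,-0.115,0]
    - [0,0,0,0,0,-0.115,0]

```text
clock: 8.6
position: [0.5214, -0.1534, 0.2179]
ee_rot: [0.793, -0.609, -0.001, 0.0]
ft_force: [-0.4, 0.4, -0.3]
grip_width: 0.154
```

```bash
python3 st.py; python3 - <<'E'
from workcell import cams
import cv2,numpy as np
f=lambda im:(255*(im/255.)**0.5).astype('uint8')
a=cv2.resize(f(cams.camera('scene')[100:300,170:390,::-1]),(400,364));b=cv2.resize(f(cams.camera('side')[100:310,180:400,::-1]),(400,364))
cv2.imwrite('pics/s4.png',np.hstack([a,b]))
E
```

```text
8.6 [ 0.5214 -0.1534  0.2179] [-0.35  0.36 -0.28] [-0.008  0.003  0.04 ] 0.154 yaw -75.00198409816169 j7 -1.1513349208478199 0.0
```

View pics/s4.png

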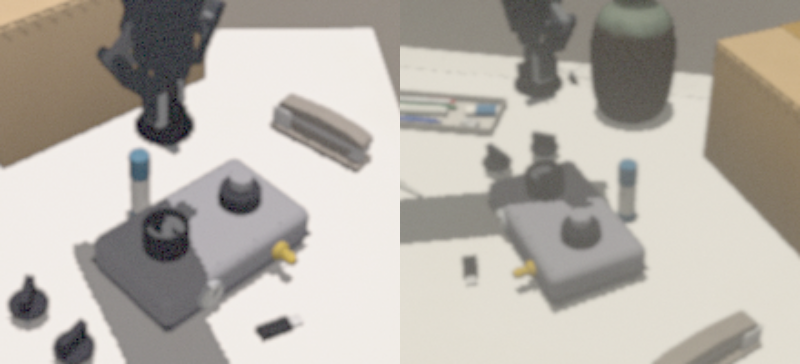

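The cap is in the fingers and upright, with its disc at (165,128) in the left half. The neck at (165,232) is open, the plunger is up, and the glue stick, memory stick and stapler haven't moved. The arm is still, so I'm handing in.

```bash
python3 -c "
from workcell import manip
o=manip.get_obs();print(abs(o['joint_velocities']).max());print(manip.hand_in())"
```

```text
0.003777425254203264
the job is handed in; nothing more can be done
None
```

The job is handed in with the cap off and held upright in the gripper, about 12 cm above its seat; the hand-in gives no verdict. It took about 8.7 s of the 59 s allowed.

- **Plunger:** I pressed it to its end stop for a few tenths of a second. The force peaked at about 55 N on the shut fingertips, higher than planned but under the 120 N wrist limit. The later pictures show it up again.
- **Cap:** I tried clockwise (seen from above) first. It turned freely past the 6 degrees where a hard stop would have come, with at most about 0.05 N m at the readings, so I didn't try the other way. I turned it about 83 degrees and then lifted it without resistance.
- **Last checks:** The arm was still, the fingers were on the wing at about 13 mm opening, and the measured force was near zero. By eye, the last picture shows an open neck and the glue stick, memory stick and stapler where they were.
- **Disagreement:** My first coarse estimates from the fixed cameras were about 1 cm off the wrist camera's, so I used the wrist camera. The press still landed about 5 mm off the plunger's centre, but within its 12 mm radius.

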